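Show a vial's base to the inspection camera

TASK

Take the one tall glass vial out of the rack and hold it up to the inspection camera so that its base can be checked for cracks: base towards the lens, vial in line with the lens axis, the base about 60 mm in front of the lens. Keep holding it still there - you finish with the vial in the gripper, clear of rack and camera - and leave the camera, the short vials in the rack and the beaker as they are.

Things in the scene. Friction and masses are not known exactly. Their poses are not given: they have to be found in the camera images.
- tall_vial: The only tall vial: round clear glass bottle with white screw cap, 105 mm tall overall, 30 to 65 g. Glass body 28 mm diameter from 0 to 83 mm above the base, narrow neck, then a 24 mm diameter cap from 87 to 105 mm. Origin at the centre of its base (underside); its z axis runs from the base to the cap. It stands in any one of the rack's four holes; its base starts 10 mm above the table.
- short_vial_a: Short vial, same glass and cap, 28 mm diameter, 61 mm tall, in another hole of the rack (top 71 mm above the table). Origin at the centre of its base, z up to the cap. Must stay.
- short_vial_b: As short_vial_a, in another hole of the rack.
- short_vial_c: As short_vial_a, in another hole of the rack.
- rack: Grey plastic rack block, fixed to the table, 60 mm (its x) by 210 mm (its y) by 40 mm high. One row of four round holes along its y axis at y = -75, -25, +25, +75 mm, 31 mm diameter, 30 mm deep (hole floors 10 mm above the table). Origin at the centre of the underside. Its long sides (+x and -x) are free, so the fingers can close along its x axis.
- camera: The inspection camera's stand, fixed to the table: green foot 100 x 100 x 12 mm and two dark steel side plates up to 78 mm high, that carry a tilting black camera head (44 x 56 x 50 mm) on a stiff pivot 60 mm above the table. Origin at the centre of the foot's underside; the lens looks up and towards the foot's -x side, roughly towards the robot.
- lens (a point): Centre of the camera's lens front (round, 38 mm diameter barrel, 40 mm from the head's pivot, about 90 mm above the table). Its z axis is the lens axis, pointing out of the lens towards what it looks at: upwards, leaning 0.42 to 0.70 rad from vertical to the foot's -x side. Its y axis is level. The camera stays as it is.
- beaker: Empty glass beaker, 70 mm rim diameter, 90 mm tall, loose on the table. Origin at the centre of its underside. Must stay.

How it is judged:
On the way:
1. the tall vial is held by the gripper, lifted clear of the rack (contact force between tall_vial and the fingers above 0.5 N and height (world z) of tall_vial above 0.06 m and contact force between tall_vial and rack below 0.05 N), for 0.2 s.
At the end, for the whole second after the job is handed in: The gripper holds the tall vial still, clear of rack and camera: base within 10 mm of the lens axis (lens x and y), 45 to 75 mm in front of the lens, vial within 0.17 rad of the axis, base to lens. Short vials moved under 20 mm, beaker 30 mm, lens 8 mm (all of step 1 and x of tall_vial in the frame of lens between -0.01 and 0.01 m and y of tall_vial in the frame of lens between -0.01 and 0.01 m and z of tall_vial in the frame of lens between 0.045 and 0.075 m and angle between the z axis of tall_vial and the z axis of lens, either way round below 0.17 rad and angle between tall_vial's own z axis and vertical below 1.3 rad and linear speed of tall_vial below 0.02 m/s and angular speed of tall_vial below 0.2 rad/s and contact force between tall_vial and camera below 0.05 N and contact force between each of the arm, the fingers and camera below 0.5 N and distance of each of short_vial_a, short_vial_b, short_vial_c from where it was at the start of the episode below 0.02 m and distance of beaker from where it was at the start of the episode below 0.03 m and distance of lens from where it was at the start of the episode below 0.008 m); the arm keeps its last pose, push and grip.
It fails at once if a short vial is pulled out, tipped or displaced (distance of any of short_vial_a, short_vial_b, short_vial_c from where it was at the start of the episode above 0.02 m or angle between any of short_vial_a, short_vial_b, short_vial_c's own z axis and vertical above 0.35 rad).
It fails at once if the beaker is displaced or tipped (distance of beaker from where it was at the start of the episode above 0.03 m or angle between beaker's own z axis and vertical above 0.3 rad).
It fails at once if the camera's lens is pushed out of place (distance of lens from where it was at the start of the episode above 0.008 m).
It also fails if it takes over 38 s, if anything falls off the work surface, if the arm or the gripper's body presses on something with over 40 N, if the wrist force passes 120 N, or if a joint passes its speed limit or range.

ROBOT

A 6-joint arm with a two-finger parallel gripper is mounted at the origin on the work surface. World frame = base frame: x ahead of the robot, y to its left, z up, the work surface at z = 0. Lengths are in m, angles in rad, forces in N, time in s.
With the tool pointing down it reaches from about 0.325 to 0.85 m from the base axis. Payload 4.4 kg.
Tool frame: the origin (TCP) lies at the very end of the fingers, on their centre line; the grasp point (between the pads) lies arm.grip_point_offset behind it (arm.grip_point_offset is the distance from the TCP to the grasp point, in m); z points along the fingers, y is the line along which they close (so a half turn about z gives the same grasp; the last joint's range is limited). The gripper opens to 94 mm and grips with 3 to 60 N. Pads are 16 mm wide; open, the fingers measure 119 mm over their backs; the gripper's body (75 mm by 177 mm) begins 78 mm behind the grasp point.
Start: joints at [1.196, 0.207, 1.542, -0, 1.393, -0.15], TCP at [0.128, 0.561, 0.181] pointing down, gripper open.
Joint ranges: [-2.73, 2.73], [-0.86, 2.22], [0.23, 2.46], [-1.11, 4.25], [0.08, 2.63], [-2.82, 2.82]. Speed limits (rad/s): [2.79, 2.79, 3.14, 3.14, 3.14, 3.14].

INTERFACE

Orientations are given as a 3x3 rotation matrix whose columns are the frame's x, y, z axes.
In Python, from station import arm gives the robot as it stands.
- The arm moves only by the tool send_rows, never from a script. Its argument "deltas" is a list of rows, each a list of 2 entries, a list of its own where there are three numbers: the shift along the world's x, y, z in mm, then the turn about the world's z in degrees. In form: [[[tx, ty, tz], spin], ...]. A call has exactly 5 rows; each row shifts and turns the commanded pose from where the row before left it; what a row does not reach is not made up. A row lasts 1/10 s, in which the tool goes at most 50 mm and 8.59 degrees, less where a joint would pass 70% of its speed; a pose out of reach is approached as far as the arm can. A call with a gripper value outside its range is refused whole. "gripper" is the opening, from -1 (shut) to 1 (fully open), set as the call begins (left out, the last holds). The fingers move at their own pace and stop on an object; "newtons" is the grip in N (left out, the last holds). Time passes only in rows, so rows that do not move let the fingers close, or fill a call up. It gives the time, the measured TCP pose, the force, the opening and the grip force at its end, in the units of the state.
- arm.sense(): the state, without advancing time (a new reading comes with each control period).
- arm.capture(name): name is "side" or "top"; returns the picture (420x560x3 uint8, blue, green, red); there is no depth.
- arm.camera_model(name): a dict with "vfov" (degrees; the focal length in pixels is half the picture's height over the tangent of half this angle, whatever the lens; pixels are square), "cx", "cy" (the principal point, pixels), "pose" (4x4, takes a point from camera to world coordinates). Camera axes: x right, y up, looking along -z (the intrinsics and any distortion apply to the point x, -y, -z); pixel columns grow to the right and rows downward; lengths in m; the calibration is good to about 2 mm. A picture is of the moment at which its call begins. camera_model takes no time and is no camera call.
- arm.job_done(): hands the job in; it is judged then, once.
Trained networks look in the newest picture that a camera, given by its name, has taken for a name from the list of things; names that differ only in an ending like _2 or _b are one class to them, and where a whole thing is asked for, a point or a joint stands for the part that bears it (a point fixed in the world has none). Each returns a list of dicts, best first, with "conf" (0 to 1); they miss things now and then, are a little off and sometimes report something else, mostly with a low value. They report only what shows in the picture. A call takes as long as a camera call.
- arm.regions_of(thing, camera): "pixels" (420x560 bool, what is visible of it) and "bbox" ([left, top, width, height] in pixels, round what is visible of it).
The state is a dict: "time_s": time; "joint_pos": joint angles; "dq": joint speeds; "joint_efforts": joint torques, N m; "eef_pos": TCP position; "tool_rot": TCP orientation; "contact_force": force on the tool from outside, world axes, zero at the start; "wrist_torque": the same for the moment, N m; "opening": finger opening in m; "grasp_force": force on a finger pad.
Only numpy, scipy, OpenCV 4.12 (cv2) and the standard library are available. Lean on these libraries where they do the work, as an engineer would, in place of code of your own. Each camera call takes 0.05 s, during which the arm holds its last target. There are 200 camera calls.

## Working session

There is one attempt and no reset: what is moved stays moved. The work goes in short steps, Python scripts to look and compute and a tool call to move; the robot and the scene stay as the last step left them, time stands still between calls to the robot, and variables do not carry over. Pictures are saved under pics/ and viewed, at most 10 in all, crops included, and the job is handed in when it is done.

Besides the shell and the picture viewer there is one more tool, called after "Call:" as name([rows], argument=value, ...), one row to a line, values as JSON. send_rows: Moves the arm, as the interface text tells. Its arguments: {"type":"object","properties":{"deltas":{"type":"array"},"gripper":{"type":"number"},"newtons":{"type":"number"}},"required":["deltas"]}

```bash
mkdir -p pics; ls
python3 - <<'E'
from station import arm
import cv2,numpy as np
np.set_printoptions(precision=4,suppress=True)
print(arm.grip_point_offset, arm.sense())
for n in("side","top"):
    im=arm.capture(n); cv2.imwrite(f"pics/{n}0.png",im); print(n,arm.camera_model(n))
    for t in("tall_vial","short_vial_a","rack","camera","lens","beaker"):
        for r in arm.regions_of(t,n)[:4]: print(t,round(r["conf"],2),r["bbox"],r["pixels"].sum())
E
```

```text
pics
0.0188 {'time_s': 0.0, 'joint_pos': array([ 1.1955,  0.2074,  1.5429,  0.    ,  1.3935, -0.1505]), 'dq': array([-0.0013, -0.0011,  0.0014, -0.0019, -0.0016, -0.0005]), 'joint_efforts': array([ -0.0003, -37.0874, -28.1419,   0.0698,   0.036 ,  -0.0002]), 'eef_pos': array([0.1279, 0.5597, 0.1798]), 'tool_rot': array([[-0.9748,  0.2229, -0.0008],
       [ 0.2229,  0.9748, -0.0021],
       [ 0.0004, -0.0022, -1.    ]]), 'contact_force': array([-0.4395, -0.5266,  0.7205]), 'wrist_torque': array([ 0.0301, -0.0357,  0.0002]), 'grasp_force': 0.0, 'opening': 0.09418174196786921}
side {'vfov': 57.670530916071, 'cx': 278.5192176484955, 'cy': 207.46565816276058, 'pose': array([[-0.8752,  0.2393, -0.4205,  0.268 ],
       [-0.4837, -0.4127,  0.7718,  0.6683],
       [ 0.0112,  0.8789,  0.477 ,  0.4852],
       [ 0.    ,  0.    ,  0.    ,  1.    ]])}
tall_vial 0.84 [287.0, 226.2, 17.2, 42.1] 560
short_vial_a 0.72 [254.2, 275.4, 15.8, 27.7] 325
short_vial_a 0.64 [304.5, 241.6, 12.1, 14.2] 225
short_vial_a 0.55 [273.9, 260.9, 9.1, 26.4] 283
rack 0.78 [237.6, 247.7, 91.8, 80.7] 2641
camera 0.89 
[... 220 characters left out ...]
': 207.12312024431998, 'pose': array([[ 0.0203,  0.9838, -0.1782,  0.4651],
       [-0.9996,  0.0162, -0.0249,  0.0073],
       [-0.0217,  0.1786,  0.9837,  0.9477],
       [ 0.    ,  0.    ,  0.    ,  1.    ]])}
tall_vial 0.5 [226.2, 244.9, 17.3, 15.5] 174
tall_vial 0.5 [364.6, 185.1, 24.0, 24.4] 608
short_vial_a 0.54 [186.0, 240.8, 17.2, 13.3] 127
short_vial_a 0.54 [253.2, 251.6, 13.0, 8.8] 92
short_vial_a 0.54 [207.0, 245.9, 14.0, 11.7] 142
rack 0.92 [178.4, 234.4, 94.9, 34.3] 1681
rack 0.48 [208.3, 244.3, 14.6, 11.7] 131
camera 0.75 [349.2, 181.1, 42.2, 40.7] 1677
camera 0.7 [209.4, 244.9, 14.0, 12.5] 124
lens 0.96 [363.1, 185.3, 26.7, 24.9] 601
beaker 0.91 [253.4, 132.0, 30.3, 36.0] 822
```

View pics/side0.png

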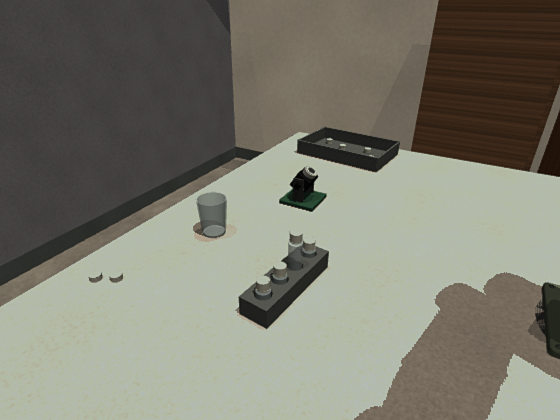

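View pics/top0.png

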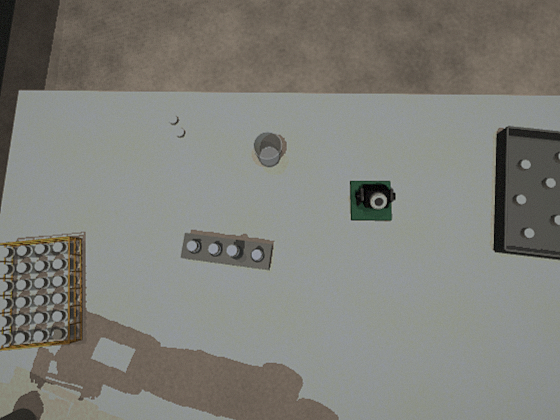

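```bash
cat > h.py <<'E'
import numpy as np,cv2
from scipy.optimize import least_squares
np.set_printoptions(precision=4,suppress=True)
def cam(arm,n):
    m=arm.camera_model(n); return 210/np.tan(np.radians(m["vfov"])/2),m["cx"],m["cy"],m["pose"]
def proj(c,P):
    f,cx,cy,T=c; p=(np.atleast_2d(P)-T[:3,3])@T[:3,:3]
    return np.c_[cx+f*p[:,0]/-p[:,2], cy+f*p[:,1]/p[:,2]]
def onz(c,uv,z):
    f,cx,cy,T=c; uv=np.atleast_2d(uv)
    d=np.c_[(uv[:,0]-cx)/f,-(uv[:,1]-cy)/f,-np.ones(len(uv))]@T[:3,:3].T
    return T[:3,3]+d*((z-T[2,3])/d[:,2])[:,None]
def tri(cs,uvs,x0=(.45,0,.1)):
    r=least_squares(lambda X:np.concatenate([(proj(c,X)-u).ravel() for c,u in zip(cs,uvs)]),x0)
    return r.x,r.fun
E
python3 - <<'E'
from station import arm
from h import *
cs,ct=cam(arm,"side"),cam(arm,"top")
s=cv2.imread("pics/side0.png");t=cv2.imread("pics/top0.png")
def up(im,x,y,w,h,k):return cv2.resize(im[y:y+h,x:x+w],None,fx=k,fy=k,interpolation=cv2.INTER_CUBIC)
a=np.hstack([up(t,340,170,64,60,6),up(s,270,155,64,60,6)]); b=np.hstack([up(t,170,220,110,60,3.5),up(s,230,220,110,115,3.5)[:210]])
cv2.imwrite("pics/cam.png",a)
b1=up(t,175,225,105,50,5);b2=up(s,235,222,105,108,5)
c=np.zeros((b2.shape[0],0,3),np.uint8)
cv2.imwrite("pics/rack.png",cv2.resize(np.vstack([b1,b2]),None,fx=.75,fy=.75))
hsv=cv2.cvtColor(t,cv2.COLOR_BGR2HSV)
# green foot, top
g=((hsv[...,0]>50)&(hsv[...,0]<90)&(hsv[...,1]>100)).astype(np.uint8)
g[:170]=0;g[230:]=0;g[:,:340]=0;g[:,410:]=0
pts=np.argwhere(g)[:,::-1].astype(np.float32)
W=onz(ct,pts,.012)[:,:2].astype(np.float32)
print("foot",len(pts),cv2.minAreaRect(W),cv2.boxPoints(cv2.minAreaRect(pts)))
r=max(arm.regions_of("rack","top"),key=lambda r:r["conf"])["pixels"]
print(proj(ct,[[.4,.1,.04]]))
pr=np.argwhere(r)[:,::-1].astype(np.float32)
print("rack",cv2.minAreaRect(onz(ct,pr,.04)[:,:2].astype(np.float32)))
for n,c in(("side",cs),("top",ct)):
    for th in("tall_vial","short_vial_a","lens","beaker"):
        for q in arm.regions_of(th,n)[:3]:
            m=q["pixels"];p=np.argwhere(m)[:,::-1];print(n,th,round(q["conf"],2),p.mean(0),p.min(0),p.max(0),onz(c,p.mean(0),.095 if th!="beaker" else .045))
E
```

```text
foot 707 ((0.6564434766769409, -0.18794159591197968), (0.09564915299415588, 0.09657443314790726), 0.8859768509864807) [[350. 181.]
 [390. 181.]
 [390. 219.]
 [350. 219.]]
[[248.7755 305.0621]]
rack ((0.5222216844558716, 0.15711353719234467), (0.21162767708301544, 0.06030348688364029), 83.55836486816406)
side tall_vial 0.84 [295.2161 250.0554] [288 229] [302 270] [[0.5094 0.161  0.095 ]]
side short_vial_a 0.72 [262.3692 288.1415] [255 276] [270 300] [[0.5074 0.2776 0.095 ]]
side short_vial_a 0.64 [308.6222 247.6089] [303 238] [315 257] [[0.4919 0.1422 0.095 ]]
side short_vial_a 0.55 [279.0247 272.9894] [272 262] [286 284] [[0.503  0.2323 0.095 ]]
side lens 0.91 [306.1384 176.7296] [290 166] [316 191] [[ 0.6303 -0.1405  0.095 ]]
side lens 0.34 [295.1916 248.9636] [288 229] [302 269] [[0.5109 0.158  0.095 ]]
side beaker 0.67 [212.1938 213.3336] [196 192] [226 237] [[0.7766 0.0591 0.045 ]]
top tall_vial 0.5 [234.6092 251.523 ] [227 245] [242 258] [[0.5182 0.1298 0.095 ]]
top tall_vial 0.5 [376.2582 196.3865] [363 185] [390 209] [[ 0.6476 -0.1845  0.095 ]]
top short_vial_a 0.54 [194.4646 246.6535] [188 241] [201 252] [[0.5272 0.2196 0.095 ]]
top short_vial_a 0.54 [257.6304 255.1196] [253 250] [263 260] [[0.5112 0.0786 0.095 ]]
top short_vial_a 0.54 [214.6338 249.3521] [208 244] [221 255] [[0.5221 0.1744 0.095 ]]
top lens 0.96 [376.213  196.2047] [363 185] [390 208] [[ 0.648  -0.1844  0.095 ]]
top beaker 0.91 [267.7883 148.4355] [253 132] [282 167] [[0.7743 0.066  0.045 ]]
```

View pics/cam.png

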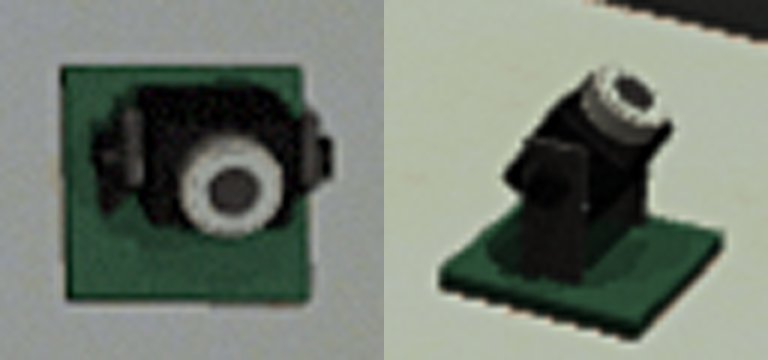

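View pics/rack.png

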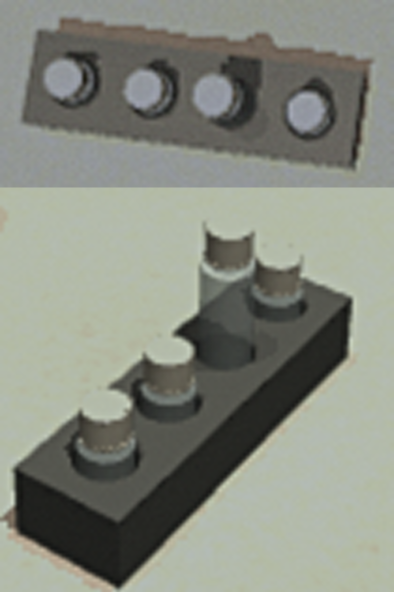

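The crops show the lens front as a white ring, at about (378.4, 201.1) in top and (311.2, 170.1) in side. The tall vial is in the third hole from the left in the top view, at about (233, 251). The foot is nearly square to the world axes.

Run:
```python
from station import arm
from h import *
cs,ct=cam(arm,"side"),cam(arm,"top")
o=lambda u,v,x0,y0,k=6:((u+.5)/k-.5+x0,(v+.5)/k-.5+y0)
L,res=tri([ct,cs],[o(233,190,340,170),o(634-384,93,270,155)]);print("lens tri",L,res)
tc=[o(61,66,340,170),o(300,66,340,170),o(310,302,340,170),o(66,302,340,170)]
sc=[o(440-384,270,270,155),o(636-384,322,270,155),o(722-384,232,270,155)]
print(onz(ct,tc,.012)); print(onz(cs,sc,.012))
# corners: top-left=(+x,+y) in world; model yaw small, foot frame
C=np.array([[.05,.05],[.05,-.05],[-.05,-.05],[-.05,.05]])
def model(p):
    x,y,a,th=p[:4];R=np.array([[np.cos(a),-np.sin(a)],[np.sin(a),np.cos(a)]])
    F=np.c_[C@R.T+[x,y],np.full(4,.012)]
    ax=np.r_[R@[-np.sin(th),0],np.cos(th)]
    return F,np.r_[x,y,.06]+.04*ax,ax
def f(p):
    F,l,_=model(p);b=p[4:6]
    # p[4:6]: small side-view pixel bias (calibration)
    return np.concatenate([(proj(ct,F)-tc).ravel(),(proj(cs,F[[0,3,2]])+b-sc).ravel(),(proj(ct,l)-o(233,190,340,170)).ravel()*1.5,(proj(cs,l)+b-o(250,93,270,155)).ravel()*1.5,b*.3])
r=least_squares(f,[.65,-.19,0,.55,0,0]);print(r.x,r.fun);print("lens",model(r.x)[1],"axis",model(r.x)[2])
# tall vial cap top in both (crop k 5*.75)
print("cap",tri([ct,cs],[o(217,96,175,225,3.75),o(230,230-187.5,235,222,3.75)]))
for u in([69,78],[148,90],[217,96],[306,111]):print(onz(ct,o(*u,175,225,3.75),.115 if u[0]==217 else .071))
print(arm.sense()["time_s"])
```

```text
lens tri [ 0.6374 -0.1892  0.0937] [-0.0977 -0.2739  0.3355  0.0584]
[[ 0.7046 -0.1385  0.012 ]
 [ 0.706  -0.2371  0.012 ]
 [ 0.6073 -0.2382  0.012 ]
 [ 0.6056 -0.1394  0.012 ]]
[[ 0.7058 -0.1372  0.012 ]
 [ 0.6088 -0.1368  0.012 ]
 [ 0.6106 -0.2372  0.012 ]]
[ 0.6562 -0.1885  0.0134  0.5229 -0.9063  0.0787] [-0.243  -0.3776  0.305  -0.3219  0.4192  0.1702 -0.0652  0.0181 -0.6833
  0.0026  0.6129  0.0048  0.6074  0.1074 -0.2357  0.2368 -0.3036 -0.0813
 -0.2719  0.0236]
lens [ 0.6362 -0.1888  0.0947] axis [-0.4993 -0.0067  0.8664]
cap (array([0.5214, 0.1328, 0.1114]), array([-0.2583, -0.7105,  0.6277,  0.1125]))
[[0.5317 0.2291 0.071 ]]
[[0.5253 0.1804 0.071 ]]
[[0.5196 0.1316 0.115 ]]
[[0.5145 0.0839 0.071 ]]
1.15
```

Call:
send_rows([
  [[26, -28, 0], -5.5],
  [[26, -28, 0], -5.5],
  [[26, -29, 0], -5.5],
  [[26, -29, 0], -5.5],
  [[26, -29, 0], -5.5],
], gripper=1)

```text
time_s: 1.65
eef_pos: [0.259, 0.4164, 0.1811]
tool_rot: [[-0.759, 0.651, 0.0], [0.651, 0.759, 0.0], [-0.0, 0.001, -1.0]]
contact_force: [-0.4, 0.6, 0.3]
opening: 0.0942
grasp_force: 0.0
```

Call:
send_rows([
  [[26, -28, 0], -5.5],
  [[26, -28, 0], -5.5],
  [[26, -29, 0], -5.5],
  [[26, -29, 0], -5.5],
  [[26, -29, 0], -5.5],
])

```text
time_s: 2.15
eef_pos: [0.3891, 0.2733, 0.1812]
tool_rot: [[-0.373, 0.928, 0.001], [0.928, 0.373, 0.0], [0.0, 0.001, -1.0]]
contact_force: [1.1, 0.5, 0.4]
opening: 0.094
grasp_force: 0.0
```

Call:
send_rows([
  [[26, -28, 0], -5.5],
  [[26, -28, 0], -5.5],
  [[26, -29, 0], -5.5],
  [[26, -29, 0], -5.5],
  [[26, -28, 0], -5.5],
])

```text
time_s: 2.65
eef_pos: [0.5192, 0.1311, 0.1811]
tool_rot: [[0.098, 0.995, 0.0], [0.995, -0.098, 0.0], [0.0, 0.0, -1.0]]
contact_force: [0.6, 0.4, -0.0]
opening: 0.0942
grasp_force: 0.0
```

Call:
send_rows([
  [[0, 0, 0], -1],
  [[0, 0, 0], 0],
  [[0, 0, 0], 0],
  [[0, 0, 0], 0],
  [[0, 0, 0], 0],
])

```text
time_s: 3.15
eef_pos: [0.5175, 0.1335, 0.181]
tool_rot: [[0.109, 0.994, -0.0], [0.994, -0.109, 0.0], [0.0, -0.0, -1.0]]
contact_force: [0.2, 0.2, -1.5]
opening: 0.0941
grasp_force: 0.0
```

Call:
send_rows([
  [[2, -1, -30], 0],
  [[0, 0, -35], 0],
  [[0, 0, -30], 0],
  [[0, 0, -20], 0],
  [[0, 0, -5], 0],
])

```text
time_s: 3.65
eef_pos: [0.5172, 0.1319, 0.0582]
tool_rot: [[0.11, 0.994, -0.006], [0.994, -0.11, -0.0], [-0.001, -0.006, -1.0]]
contact_force: [-0.6, -0.6, -0.4]
opening: 0.094
grasp_force: 0.0
```

Call:
send_rows([
  [[0, 0, 0], 0],
  [[0, 0, 0], 0],
  [[0, 0, 0], 0],
  [[0, 0, 0], 0],
  [[0, 0, 0], 0],
], gripper=-1, newtons=8)

```text
time_s: 4.15
eef_pos: [0.5209, 0.1316, 0.0618]
tool_rot: [[0.111, 0.994, 0.002], [0.994, -0.111, 0.0], [0.0, 0.002, -1.0]]
contact_force: [-0.9, 0.2, 0.1]
opening: 0.0577
grasp_force: 0.0
```

Call:
send_rows([
  [[0, 0, 0], 0],
  [[0, 0, 0], 0],
  [[0, 0, 0], 0],
  [[0, 0, 0], 0],
  [[0, 0, 0], 0],
])

```text
time_s: 4.65
eef_pos: [0.5202, 0.1315, 0.0609]
tool_rot: [[0.111, 0.994, -0.0], [0.994, -0.111, -0.0], [-0.0, -0.0, -1.0]]
contact_force: [-0.0, 0.6, -0.1]
opening: 0.0278
grasp_force: 8.0
```

Call:
send_rows([
  [[0, 0, 10], 0],
  [[0, 0, 20], 0],
  [[0, 0, 25], 0],
  [[0, 0, 25], 0],
  [[0, 0, 10], 0],
])

```text
time_s: 5.15
eef_pos: [0.5222, 0.1318, 0.1544]
tool_rot: [[0.111, 0.994, 0.005], [0.994, -0.111, 0.001], [0.001, 0.005, -1.0]]
contact_force: [0.1, -1.0, 0.1]
opening: 0.0273
grasp_force: 8.0
```

Call:
send_rows([
  [[10, -1, 0], 6],
  [[15, -2, 0], 7],
  [[15, -2, 0], 7],
  [[15, -2, 0], 7],
  [[8, -1, 0], 7],
])

```text
time_s: 5.65
eef_pos: [0.5838, 0.1233, 0.1505]
tool_rot: [[-0.468, 0.884, -0.001], [0.884, 0.468, -0.0], [0.0, -0.001, -1.0]]
contact_force: [0.7, -0.1, 0.5]
opening: 0.0274
grasp_force: 8.0
```

Call:
send_rows([
  [[0, 0, 0], 7],
  [[0, 0, 0], 7],
  [[0, 0, 0], 7],
  [[0, 0, 0], 7],
  [[0, 0, 0], 7],
])

```text
time_s: 6.15
eef_pos: [0.5827, 0.1235, 0.1504]
tool_rot: [[-0.89, 0.455, -0.001], [0.455, 0.89, -0.0], [0.001, -0.001, -1.0]]
contact_force: [-0.6, 0.5, 0.4]
opening: 0.0275
grasp_force: 8.0
```

Call:
send_rows([
  [[0, 0, 0], 7],
  [[0, 0, 0], 7],
  [[0, 0, 0], 7],
  [[0, 0, 0], 0],
  [[0, 0, 0], 0],
])

```text
time_s: 6.65
eef_pos: [0.5829, 0.1235, 0.1506]
tool_rot: [[-0.994, 0.114, -0.001], [0.114, 0.994, -0.0], [0.001, -0.0, -1.0]]
contact_force: [0.1, 0.3, -0.3]
opening: 0.0276
grasp_force: 8.0
```

Call:
send_rows([
  [[0, 0, -20], 0],
  [[0, 0, -25], 0],
  [[0, 0, -20], 0],
  [[0, 0, -9], 0],
  [[0, 0, 0], 0],
])

```text
time_s: 7.15
eef_pos: [0.5817, 0.1234, 0.0752]
tool_rot: [[-0.994, 0.112, -0.004], [0.112, 0.994, -0.0], [0.004, -0.001, -1.0]]
contact_force: [0.0, -0.4, -0.4]
opening: 0.0278
grasp_force: 8.0
```

Call:
send_rows([
  [[-8, 1, 0], 0],
  [[-8, 1, 0], 0],
  [[-5, 1, 0], 0],
  [[-3, 0, 0], 0],
  [[-3, 0, 0], 0],
], newtons=4)

```text
time_s: 7.65
eef_pos: [0.5563, 0.1267, 0.0777]
tool_rot: [[-0.994, 0.111, 0.002], [0.111, 0.994, 0.0], [-0.001, 0.0, -1.0]]
contact_force: [-0.8, 0.2, 0.2]
opening: 0.0277
grasp_force: 4.0
```

Call:
send_rows([
  [[-3, 0, 0], 0],
  [[-3, 1, 0], 0],
  [[-3, 0, 0], 0],
  [[-3, 0, 0], 0],
  [[-3, 1, 0], 0],
])

```text
time_s: 8.15
eef_pos: [0.5409, 0.1284, 0.0768]
tool_rot: [[-0.994, 0.111, -0.0], [0.111, 0.994, -0.0], [0.0, -0.0, -1.0]]
contact_force: [-0.3, 0.0, -1.0]
opening: 0.0277
grasp_force: 4.0
```

Call:
send_rows([
  [[-3, 0, 0], 0],
  [[-3, 1, 0], 0],
  [[-2, 0, 0], 0],
  [[0, 0, 0], 0],
  [[0, 0, 0], 0],
])

```text
time_s: 8.65
eef_pos: [0.5332, 0.1296, 0.0771]
tool_rot: [[-0.994, 0.111, 0.0], [0.111, 0.994, 0.0], [-0.0, 0.0, -1.0]]
contact_force: [-0.0, 0.0, -0.1]
opening: 0.0277
grasp_force: 4.0
```

Run:
```python
from station import arm
from h import *
s=arm.capture("side");t=arm.capture("top")
print(arm.sense()["eef_pos"],arm.sense()["contact_force"],arm.sense()["grasp_force"])
k=4
cv2.imwrite("pics/p1.png",np.hstack([cv2.resize(s[190:340,220:350],None,fx=4,fy=4),cv2.resize(t[210:285,170:230+25],(0,0),fx=3,fy=8)[:600,:0]]))
```

```text
[0.5333 0.1295 0.077 ] [ 0.635  -0.4891 -0.0056] 3.9996128529310226
```

View pics/p1.png

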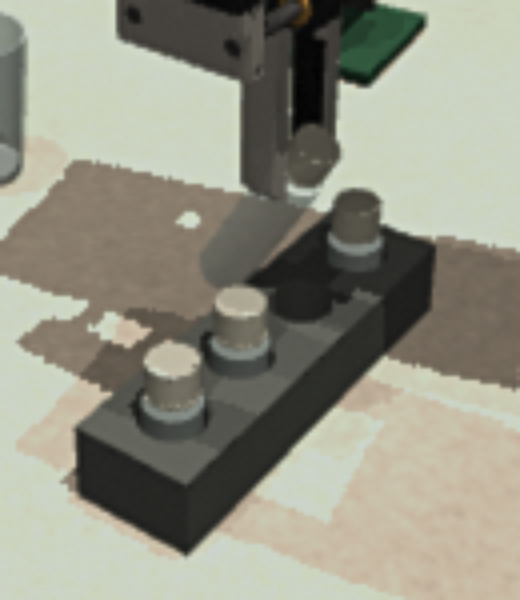

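Call:
send_rows([
  [[2, 0, 10], 0],
  [[2, 0, 20], 0],
  [[0, 0, 30], 0],
  [[0, 0, 30], 0],
  [[0, 0, 30], 0],
], newtons=15)

```text
time_s: 9.25
eef_pos: [0.5372, 0.1295, 0.1988]
tool_rot: [[-0.994, 0.111, 0.0], [0.111, 0.994, 0.0], [-0.0, 0.0, -1.0]]
contact_force: [-0.5, -0.3, -0.8]
opening: 0.0277
grasp_force: 15.0
```

Call:
send_rows([
  [[2, -10, 25], 1],
  [[3, -20, 18], 1],
  [[3, -30, 0], 1],
  [[3, -30, 0], 1],
  [[3, -30, 0], 1],
])

```text
time_s: 9.75
eef_pos: [0.5515, 0.0085, 0.2411]
tool_rot: [[-1.0, 0.023, 0.001], [0.023, 1.0, -0.0], [-0.001, -0.0, -1.0]]
contact_force: [0.5, 0.7, -1.1]
opening: 0.0274
grasp_force: 15.0
```

Call:
send_rows([
  [[3, -30, 0], 1],
  [[3, -30, 0], 1],
  [[3, -30, 0], 0],
  [[3, -30, 0], 0],
  [[3, -30, 0], 0],
])

```text
time_s: 10.25
eef_pos: [0.5663, -0.1418, 0.2407]
tool_rot: [[-1.0, -0.011, 0.001], [-0.011, 1.0, -0.0], [-0.001, -0.0, -1.0]]
contact_force: [-0.1, -1.0, 0.1]
opening: 0.0271
grasp_force: 15.0
```

Call:
send_rows([
  [[3, -25, 0], 0],
  [[3, -15, 0], 0],
  [[0, -10, 0], 0],
  [[0, 0, 0], 0],
  [[0, 0, 0], 0],
])

```text
time_s: 10.75
eef_pos: [0.5721, -0.1896, 0.24]
tool_rot: [[-1.0, -0.011, -0.0], [-0.011, 1.0, 0.001], [0.0, 0.001, -1.0]]
contact_force: [-0.4, 0.5, -0.6]
opening: 0.0277
grasp_force: 15.0
```

Run:
```python
from station import arm
from h import *
s=arm.capture("side");t=arm.capture("top")
S=arm.sense();print(S["eef_pos"],S["tool_rot"],S["joint_pos"])
G=S["eef_pos"]+[0,0,.0188]
for n in("side","top"):
    p=proj(cam(arm,n),G)[0].round(1); print(n,p)
    for r in arm.regions_of("tall_vial",n)[:2]:
        q=np.argwhere(r["pixels"])[:,::-1];print(r["conf"],r["bbox"],q.mean(0))
np.save("s2.npy",s)
p=proj(cam(arm,"side"),G)[0].astype(int);q=proj(cam(arm,"top"),G)[0].astype(int)
f=lambda im,p:cv2.resize(im[max(p[1]-40,0):max(p[1]-40,0)+80,p[0]-40:p[0]+40],None,fx=5,fy=5,interpolation=cv2.INTER_CUBIC)
print("crop origins",p-40,q-40)
cv2.imwrite("pics/p2.png",np.hstack([f(s,p),f(t,q)]))
```

```text
[ 0.5722 -0.1893  0.2401] [[-0.9999 -0.0122 -0.0001]
 [-0.0122  0.9999  0.0005]
 [ 0.      0.0005 -1.    ]] [-0.4632  0.2271  1.3951  0.0004  1.5197 -2.0462]
side [340.6 110.7]
0.9 [321.6, 92.1, 32.0, 40.6] [335.8081 117.1591]
top [400.1 218.7]
0.5 [385.3, 202.1, 12.1, 13.2] [391.2073 205.9146]
crop origins [300  70] [360 178]
```

View pics/p2.png

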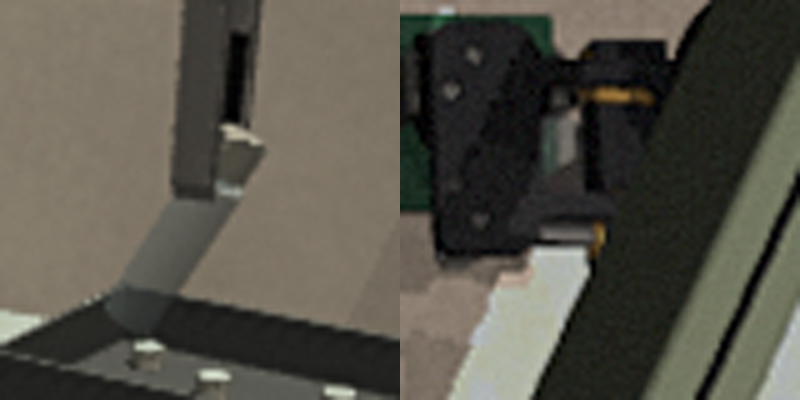

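The side crop shows the vial tilted and firmly held. The cap is at crop (243, 145) and the base at about (130, 315). I'll fit tilt and grip height to its silhouette.

Run:
```python
from station import arm
from h import *
c=cam(arm,"side");S=arm.sense();G=S["eef_pos"]+[0,0,.0188]
m=max(arm.regions_of("tall_vial","side"),key=lambda r:r["conf"])["pixels"]
K=4
a=np.linspace(0,2*np.pi,40)
ty=np.array([0,1,0])@np.eye(3); yv=S["tool_rot"][:,1]; xv=np.cross(yv,[0,0,1]) # ~ +x
def mask(th,L,b):
    u=-np.sin(th)*xv+np.cos(th)*np.array([0,0,1]); w=np.cross(yv,u)
    B=G-L*u;out=np.zeros((420*K,560*K),np.uint8)
    for z0,z1,r in((0,.083,.014),(.08,.09,.010),(.087,.105,.012)):
        P=np.vstack([B+z*u+r*(np.cos(a)[:,None]*w+np.sin(a)[:,None]*yv) for z in(z0,z1)])
        h=cv2.convexHull(np.round((proj(c,P)+b+.5)*K).astype(np.int32));cv2.fillConvexPoly(out,h,1)
    return cv2.resize(out,(560,420),interpolation=cv2.INTER_AREA)>0 if 0 else out[K//2::K,K//2::K]>0
valid=np.ones_like(m);valid[:70+39,:300+43]=0
R=[]
for bx in(-1,0,1):
  for by in(-1,0,1):
    for th in np.arange(.3,.76,.02):
      for L in np.arange(.058,.083,.002):
        k=mask(th,L,np.array([bx,by]))&valid;mm=m&valid
        R.append(((k&mm).sum()/(k|mm).sum(),th,L,bx,by))
R.sort(reverse=True)
for r in R[:8]:print(np.round(r,3))
for r in [r for r in R if r[3]==0==r[4]][:4]:print(np.round(r,3))
o=np.load("s2.npy").copy();r=R[0];k=mask(r[1],r[2],np.array(r[3:]))
cn,_=cv2.findContours(k.astype(np.uint8),0,1);big=cv2.resize(o[70:150,300:380],None,fx=6,fy=6,interpolation=cv2.INTER_CUBIC)
cv2.polylines(big,[((x-[300,70])*6+3).astype(np.int32) for x in cn],True,(0,0,255));cv2.imwrite("pics/p3.png",big)
```

```text
[ 0.829  0.5    0.068 -1.    -1.   ]
[ 0.828  0.5    0.068 -1.     0.   ]
[ 0.827  0.48   0.066 -1.    -1.   ]
[ 0.824  0.48   0.068 -1.    -1.   ]
[ 0.824  0.5    0.07  -1.    -1.   ]
[ 0.823  0.48   0.07  -1.    -1.   ]
[ 0.822  0.5    0.066 -1.     0.   ]
[ 0.821  0.46   0.07  -1.    -1.   ]
[0.791 0.56  0.07  0.    0.   ]
[0.789 0.54  0.07  0.    0.   ]
[0.786 0.56  0.066 0.    0.   ]
[0.784 0.56  0.068 0.    0.   ]
```

View pics/p3.png

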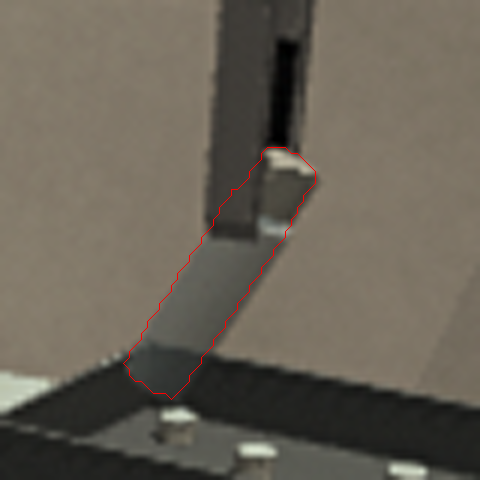

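Call:
send_rows([
  [[1, -1, -12], 0],
  [[0, 0, -15], 0],
  [[0, 0, -13], 0],
  [[0, 0, -8], 0],
  [[0, 0, -4], 0],
])

```text
time_s: 11.5
eef_pos: [0.5721, -0.191, 0.1857]
tool_rot: [[-1.0, -0.011, -0.003], [-0.011, 1.0, 0.001], [0.003, 0.002, -1.0]]
contact_force: [-0.7, 0.5, -0.1]
opening: 0.0271
grasp_force: 15.0
```

Call:
send_rows([
  [[0, 0, 0], 0],
  [[0, 0, 0], 0],
  [[0, 0, 0], 0],
  [[0, 0, 0], 0],
  [[0, 0, 0], 0],
])

```text
time_s: 12.0
eef_pos: [0.5735, -0.1916, 0.1885]
tool_rot: [[-1.0, -0.011, 0.001], [-0.011, 1.0, -0.0], [-0.001, -0.0, -1.0]]
contact_force: [0.2, 0.1, -1.0]
opening: 0.0274
grasp_force: 15.0
```

Run:
```python
from station import arm
from h import *
c=cam(arm,"side");s=arm.capture("side");S=arm.sense();G=S["eef_pos"]+[0,0,.0188]
u=np.array([-.488,-.006,.873]);B=G-.069*u
l=np.array([.6366,-.189,.0945]);ax=np.array([-.499,-.007,.866]);d=B-l
print(S["eef_pos"],"axial",d@ax,"off",d-(d@ax)*ax,S["dq"])
big=cv2.resize(s[90:220,260:380],None,fx=4.5,fy=4.5,interpolation=cv2.INTER_CUBIC)
q=lambda P:tuple(int(v) for v in (proj(c,P)[0]+[-.9,0]-[260,90]+.5)*4.5)
cv2.line(big,q(l),q(l+.16*ax),(0,0,255),1);cv2.circle(big,q(B),3,(255,0,0),-1)
cv2.imwrite("pics/p4.png",big)
```

```text
[ 0.5734 -0.1916  0.1884] axial 0.06016351886679506 off [ 0.0005 -0.0017  0.0003] [ 0.      0.0029 -0.0005 -0.0007  0.0008  0.0005]
```

View pics/p4.png

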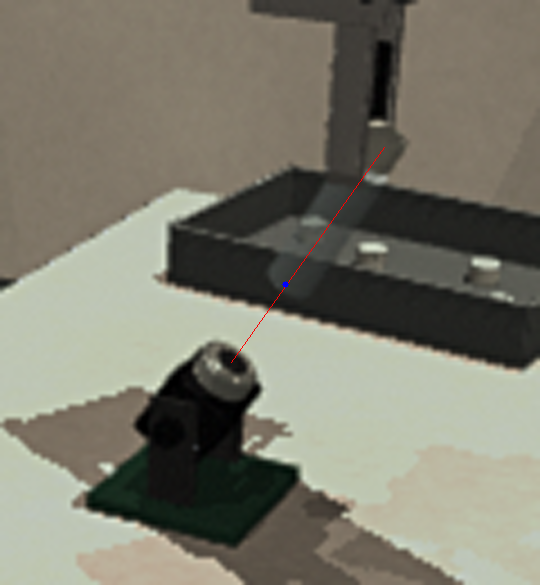

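The lens axis line (red) runs through the middle of the vial, and the base at about (286, 284) in the crop sits about 60 mm in front of the lens. Everything is still, so I'm handing it in.

```bash
python3 -c "
from station import arm
print(arm.job_done())"
```

```text
the job is handed in; nothing more can be done
None
```

I handed the job in with the tall vial held still in the gripper, clear of rack and camera: its base measures about 60 mm in front of the lens, about 2 mm off the lens axis, and the vial is tilted in line with it (the judge's verdict was not shown).

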